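# Click the V-rest into the fixture holder

## Robot

A 6-joint arm with a two-finger parallel gripper is mounted at the origin on the work surface. World frame = base frame: x ahead of the robot, y to its left, z up, the work surface at z = 0. Lengths are in mm, angles in rad, forces in N, time in s.
With the tool pointing down it reaches from about 275 to 1000 mm from the base axis. Payload 8.4 kg.
Tool frame: the origin (TCP) lies between the finger pads; the fingertips stand r.finger_overhang ahead of it and the grasp point (between the pads) is the TCP (r.finger_overhang is the distance from the TCP to the fingertips, in mm); z points along the fingers, y is the line along which they close (so a half turn about z gives the same grasp; the last joint's range is limited). The gripper opens to 85 mm and grips with 20 to 120 N. Pads are 22 mm wide; open, the fingers measure 114 mm over their backs; the gripper's body (76 mm by 85 mm) begins 54 mm behind the grasp point. The pads swing forward as they close: fully open they stand 13 mm farther back than shut.
Start: joints at [-1.316, 0.353, 1.633, -0, 1.155, -0.002], TCP at [158.74, -604.508, 250.281] pointing down, gripper open.
Joint ranges: [-2.63, 2.63], [-0.92, 2.1], [0.06, 2.66], [-1.3, 4.44], [0, 2.69], [-3.02, 3.02]. Speed limits (rad/s): [2.22, 2.22, 2.79, 3.14, 3.14, 3.14].

## Interface

Orientations are given as [roll, pitch, yaw] about the fixed x, y, z axes, in that order (R = Rz(yaw) Ry(pitch) Rx(roll)).
In Python, from rig import r, cams, sign_off gives the robot as it stands.
- The arm moves only by the shell command python3 -m crank 'ROWS' [FORCE]. ROWS is JSON, a list of rows, each a list of 7 numbers: the shift along the tool's x, y, z in m, then the turn, a rotation vector about the tool's x, y, z in rad, then the closure, from 0 (fully open) to 1 (shut). In form: [[dx, dy, dz, ax, ay, az, gripper], ...]. A call has 1 to 5 rows; each row is the pose to reach, as a shift and turn from the pose commanded when the call began, along the tool's axes at that moment; what a row does not reach only later rows make up. A row lasts 1/10 s, in which the tool goes at most 50 mm and 8.59 degrees, less where a joint would pass 70% of its speed; a pose out of reach is approached as far as the arm can. A call with a gripper value outside its range is refused whole. The fingers move at their own pace and stop on an object; FORCE is the grip in N (left out, the last holds). Time passes only in rows, so rows that repeat a pose let the fingers close. It gives the time, the measured TCP pose, the force, the opening and the grip force at its end, in the units of the state.
- r.sense(): the state, without advancing time (a new reading comes with each control period).
- cams.grab_frame(name): name is "scene" or "side" or "wrist"; returns a dict with "image" (400x640x3 uint8, red, green, blue), "fx", "fy", "cx", "cy" (pixels), "position" and "orientation" of the camera in the world. Camera axes: x right, y down, z forward; pixel columns grow to the right and rows downward; lengths in mm; the calibration is good to about 2 mm. The wrist camera is an equidistant fisheye: a pixel r from the principal point sees the ray r / f radians off the axis. A picture is of the moment at which its call begins. There is no depth.
- sign_off(): hands the job in; it is judged then, once.
The state is a dict: "clock": time; "qpos": joint angles; "qvel": joint speeds; "joint_efforts": joint torques, N m; "eef_pos": TCP position; "tcp_rot": TCP orientation; "contact_force": force on the tool from outside, world axes, zero at the start; "wrist_torque": the same for the moment, N m; "opening": opening from 0.0 (shut) to 1.0 (fully open); "grasp_force": force on a finger pad.
Only numpy, scipy, OpenCV 4.12 (cv2) and the standard library are available. Lean on these libraries where they do the work, as an engineer would, in place of code of your own. Each camera call takes 0.05 s, during which the arm holds its last target. There are 200 camera calls.

## Task

Take the V-topped rest out of the wooden rack and push it gently down into the steel holder, past the sprung ball in its side, until it clicks and sits fully home on the stop inside, then let go. Feel your way: the stop is set at a different depth for every job, and the rest must never be rammed against it. Leave the flat-topped rest and the other things on the bench where they are.

Things in the scene. Friction and masses are not known exactly. Their poses are not given: they have to be found in the camera images.
- v_rest: The part to move: bare aluminium tube rest, about 0.24 kg, 134 mm tall, upright in either rack pocket. Origin: centre of its foot's underside, z up. Shank 30 (x) by 16 mm (y), 100 mm long; foot chamfered 5 mm at 45 degrees on the x sides. Both x sides have a ball groove 4.5 mm deep, 45 degree flanks, 20 to 34 mm above the foot. It fits either way round.
- grip (a point): Point on the V-rest's axis, 110 mm above its foot, where to grip it across 26 mm (fingers closing along its y). The head, 100 to 134 mm above the foot, is 50 mm (x) by 26 mm (y); its top 16 mm is cut by a V-notch running along y. None while held.
- flat_rest: A second aluminium rest in the other rack pocket, same shank, but its head is a plain block (50 x 26 x 34 mm) with a flat top. It stays there. Origin: centre of its foot's underside, z up.
- rack: Fixed wooden rack 190 (x) by 56 (y) by 45 mm high, origin at the centre of its underside, z up. Two pockets at x = -55 and +55 mm, 34 x 20 mm, 40 mm deep (floor 5 mm above the bench), where the rests stand loosely, their x along the rack's x.
- holder: Fixed steel holder block 80 (x) by 60 (y) by 85 mm high, flanges 12 mm high out to 54 mm either side along y; origin at the centre of its underside, z up. Down its middle runs the slot. In the slot a hidden depth stop, set 12 to 34 mm above the bench and held firmly, carries the ball, whose centre is 25.8 mm above the stop. Seated, the rest's head is 27 to 49 mm above the holder.
- mouth (a point): Centre of the slot's mouth in the holder's top face, 85 mm above the bench; axes as the holder's. Slot 31.5 mm (x) by 17.5 mm (y), mouth widened by a 4 mm 45 degree chamfer all round. The foot meets the ball about 20 to 42 mm down the slot and the stop 51 to 73 mm down.
- plug (a point): Outer end of the dark round plug (26 mm across, 18 mm long) on the holder's +x side, 45 mm above the bench: the ball is on this side of the slot. Passing the ball takes about 10 N, then up to 9 N along the plain side (less at a standstill); shortly before the stop the ball clicks into the groove and draws the rest down over the last few mm: the push falls by 5 N or more, often to a pull. Over about 25 N on the stop is ramming.
- ball (a joint): How far the sprung 14 mm steel ball is pushed back into the slot's wall, in m: 0 fully out (5 mm into the slot), about 0.0025 to 0.005 while the shank's plain side holds it back, under 0.0015 once clicked into the groove. Spring 7 N when out, 0.8 N more per mm.
- tin: Closed grey tin, 66 mm across, 55 mm high; origin at the centre of its underside. Bystander.
- brush: Hand brush lying on the bench, bystander; origin on its underside.
- cube: Dark steel welded cube frame, 80 mm a side; origin at the centre of its underside. Bystander.
There are look-alikes about, which are no part of the job. There is more than one size of the rack; the job needs the larger. Leave any purple look-alike of the v_rest alone.

How it is judged:
By the outcome, as a careful person would: the job done as asked, in the order asked, and still so for the second after the job is handed in, with the robot touching nothing.
It also fails if it takes over 64 s, if anything falls off the work surface, if the arm or the gripper's body presses on something with over 40 N, if the wrist force passes 120 N, or if a joint passes its speed limit or range.

## Working session

There is one attempt and no reset: what is moved stays moved. The work goes in short steps, Python scripts to look and compute and a shell command to move; the robot and the scene stay as the last step left them, time stands still between calls to the robot, and variables do not carry over. Pictures are saved under pics/ and viewed, at most 10 in all, crops included, and the job is handed in when it is done.

```bash
mkdir -p pics; ls; cat > h.py <<'E'
import numpy as np, cv2
from scipy.spatial.transform import Rotation as R
from rig import r, cams
def rot(o):
    o=np.array(o,float)
    return o if o.shape==(3,3) else (R.from_euler('xyz',o) if o.size==3 else R.from_quat(o)).as_matrix()
def ray(f,u,v,fish=False):
    x=(u-f['cx'])/f['fx'];y=(v-f['cy'])/f['fy']
    if fish:
        t=np.hypot(x,y);d=np.array([x/t*np.sin(t),y/t*np.sin(t),np.cos(t)]) if t>0 else np.array([0,0,1.])
    else: d=np.array([x,y,1.])
    return np.array(f['position'],float),rot(f['orientation'])@d
def onz(f,u,v,z,fish=False):
    p,d=ray(f,u,v,fish);return p+d*(z-p[2])/d[2]
def proj(f,P):
    c=rot(f['orientation']).T@(np.array(P,float)-np.array(f['position']))
    return f['fx']*c[0]/c[2]+f['cx'],f['fy']*c[1]/c[2]+f['cy']
E
python3 - <<'E'
from h import *
print(r.sense(), r.finger_overhang)
ims=[]
import pickle
for n in("scene","side","wrist"):
    f=cams.grab_frame(n);pickle.dump(f,open(n+'.pkl','wb'))
    print(n,{k:v for k,v in f.items() if k!='image'})
    cv2.imwrite(f'pics/{n}0.png',f['image'][:,:,::-1])
E
```

```text
pics
{'clock': 0.0, 'qpos': array([-1.31638054e+00,  3.53662685e-01,  1.63411934e+00, -3.08443090e-05,
        1.15521861e+00, -2.37878243e-03]), 'qvel': array([ 0.00057053,  0.00110514, -0.00047962, -0.00140054, -0.00079818,
        0.0009633 ]), 'joint_efforts': array([-3.29085546e-03, -6.05262423e+01, -3.42065084e+01,  3.66061920e-05,
        9.29304137e-03,  4.83028188e-06]), 'eef_pos': array([ 158.62971748, -604.07109953,  249.55892297]), 'tcp_rot': array([-3.14018461e+00,  2.48520186e-05,  2.56807058e-01]), 'contact_force': array([-0.23513164,  0.28202747, -0.30494846]), 'wrist_torque': array([-0.00819127, -0.01391443, -0.02329537]), 'grasp_force': 0.0, 'opening': 1.000354191136967} 19.0
scene {'fx': 463.2216921128154, 'fy': 463.2216921128154, 'cx': 331.52918188220656, 'cy': 195.00048544786662, 'position': array([1076.78519138,  272.14674681,  809.89360774]), 'orientation': array([-2.47339186, -0.01819638,  2.13995143])}
side {'fx': 392.3061316336376, 'fy': 392.3061316336376, 'cx': 317.9468049632511, 'cy': 198.00111080675055, 'position': array([325.10061682, 403.23553188, 740.40233991]), 'orientation': array([-2.49898291,  0.00775529, -2.55958599])}
wrist {'fx': 309.70691628693146, 'fy': 309.70691628693146, 'cx': 317.63170658213477, 'cy': 196.1413556164416, 'position': array([ 223.64818607, -587.49215204,  373.14474095]), 'orientation': array([ 2.87040681e+00,  1.33514642e-03, -1.31668993e+00])}
```

View pics/scene0.png

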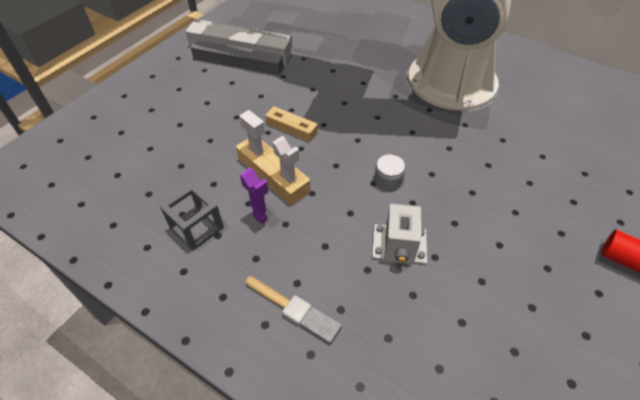

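View pics/side0.png

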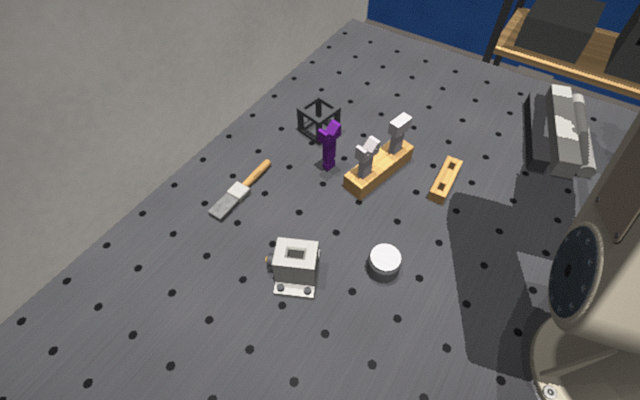

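Both views show two grey rests in the larger rack. In the scene view they are at (252,125) and (287,150), in the side view at (400,125) and (367,152). The purple look-alike is at scene (256,190), and the small empty rack at scene (291,123). The holder is at scene (404,235), with its plug at (402,255). The nearer rest, scene (287,150), looks V-topped, so I'll check it in a close crop.

```bash
python3 - <<'E'
from h import *
import pickle
s=pickle.load(open('scene.pkl','rb'))['image'];d=pickle.load(open('side.pkl','rb'))['image']
a=[cv2.resize(i,(400,300),interpolation=cv2.INTER_CUBIC) for i in (s[100:205,220:360],d[100:205,310:450],s[200:275,355:455],d[230:305,250:350])]
cv2.imwrite('pics/crop.png',np.vstack([np.hstack(a[:2]),np.hstack(a[2:])])[:,:,::-1])
E
```

```text
(no output)
```

View pics/crop.png

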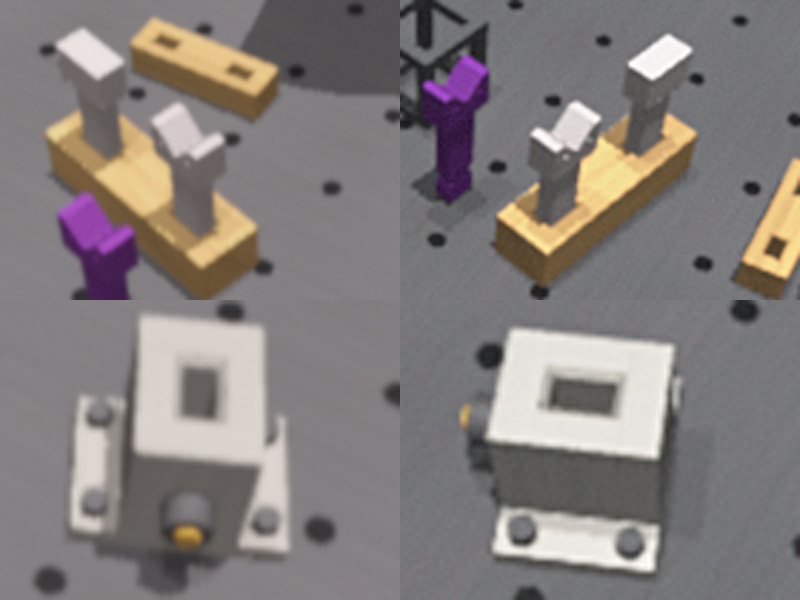

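View pics/wrist0.png

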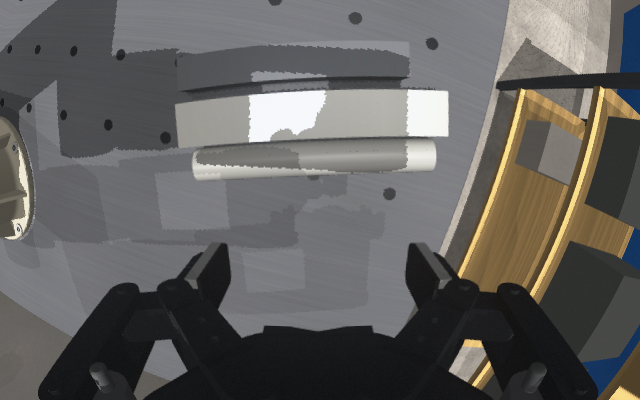

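The crop confirms the choice: scene (287,150) / side (367,152) has the V-notch, (252,125) is flat-topped and the purple one is the decoy. The holder's plug points towards the scene camera. The wrist view only shows the fingers and a beam near the start.

```bash
python3 - <<'E'
from h import *
import pickle
s=pickle.load(open('scene.pkl','rb'));d=pickle.load(open('side.pkl','rb'))
def c(f,k,o,pts,z):
    q=np.array([onz(f,o[0]+x/k,o[1]+y/k,z) for x,y in pts]);print(q.round(1).tolist(), 'mean',q.mean(0).round(1));return q
print('holder top');c(s,4,(355,200),[(140,16),(263,27),(262,162),(135,150)],85);c(d,4,(250,230),[(113,29),(274,46),(257,151),(90,140)],85)
print('slot');c(s,4,(355,200),[(179,54),(227,56),(226,123),(177,118)],85);c(d,4,(250,230),[(150,67),(226,74),(218,117),(140,108)],85)
k=400/140
print('rack top L,R,front');c(s,k,(220,100),[(47,130),(257,228),(200,262)],45)
print('side: left, front, right');c(d,k,(310,100),[(497,214),(547,252),(696,133)] and [(97,214),(147,250),(296,133)],45)
print('V tips scene');c(s,k,(220,100),[(153,120),(172,103),(224,142),(203,160)],134)
print('V tips side (right lobe: far,near) left lobe');c(d,k,(310,100),[(175,102),(200,120),(130,137),(155,150)],134)
E
```

```text
holder top
[[543.2, 83.1, 85.0], [515.8, 136.9, 85.0], [587.2, 170.9, 85.0], [613.9, 118.3, 85.0]] mean [565.  127.3  85. ]
[[611.4, 117.8, 85.0], [540.6, 83.0, 85.0], [516.6, 133.9, 85.0], [584.4, 171.5, 85.0]] mean [563.2 126.6  85. ]
slot
[[553.2, 109.9, 85.0], [541.4, 130.0, 85.0], [576.8, 147.1, 85.0], [587.1, 126.4, 85.0]] mean [564.6 128.4  85. ]
[[583.9, 125.0, 85.0], [551.3, 108.4, 85.0], [541.5, 129.3, 85.0], [574.9, 145.4, 85.0]] mean [562.9 127.   85. ]
rack top L,R,front
[[559.0, -300.7, 45.0], [551.1, -102.9, 45.0], [601.5, -119.5, 45.0]] mean [ 570.5 -174.4   45. ]
side: left, front, right
[[602.0, -117.3, 45.0], [549.7, -106.9, 45.0], [505.9, -287.8, 45.0]] mean [ 552.5 -170.7   45. ]
V tips scene
[[569.9, -177.8, 134.0], [548.6, -176.8, 134.0], [559.6, -123.2, 134.0], [581.8, -125.4, 134.0]] mean [ 565.  -150.8  134. ]
V tips side (right lobe: far,near) left lobe
[[574.4, -179.2, 134.0], [549.3, -172.5, 134.0], [584.7, -128.4, 134.0], [562.6, -127.0, 134.0]] mean [ 567.7 -151.8  134. ]
```

```bash
cat >> h.py <<'E'
def to(x,y,z,yaw):
    s=r.sense();M=rot(s['tcp_rot']);D=np.array([x,y,z])-s['eef_pos']
    T=R.from_euler('xyz',[np.pi,0,np.radians(yaw)]).as_matrix()
    print('t',round(s['clock'],2),'pos',s['eef_pos'].round(1),'yaw',round(np.degrees(s['tcp_rot'][2]),1),'shift m',(M.T@D/1000).round(4),'turn',R.from_matrix(M.T@T).as_rotvec().round(4),'F',s['contact_force'].round(1),'open',round(s['opening'],3),'grip',round(s['grasp_force'],1))
E
python3 - <<'E'
from h import *
import pickle
s=pickle.load(open('scene.pkl','rb'));d=pickle.load(open('side.pkl','rb'))
for n,f,p in(('scene',s,(259,215)),('side',d,(330,166))): print(n,'purple base',onz(f,*p,0).round())
for n,f,p in(('scene',s,(255,183)),('side',d,(330,130))): print(n,'purple top',onz(f,*p,134).round())
print('tin',onz(s,390,165,55).round())
to(566,-151,260,77.2)
E
```

```text
scene purple base [ 662. -161.   -0.]
side purple base [ 664. -157.    0.]
scene purple top [ 676. -141.  134.]
side purple top [ 660. -145.  134.]
tin [426.  24.  55.]
t 0.15 pos [ 158.7 -604.2  249.7] yaw 14.7 shift m [ 0.5091 -0.3348 -0.0099] turn [-1.0000e-03 -6.0000e-04 -1.0906e+00] F [-0.  -0.6 -0.1] open 1.001 grip 0.0
```

```bash
A='[0.509,-0.335,-0.010,0,0,-1.0906,0.3]'; python3 -m crank '[[0.509,-0.335,-0.010,0,0,-1.09,0.3],[0.509,-0.335,-0.010,0,0,-1.09,0.3],[0.509,-0.335,-0.010,0,0,-1.09,0.3],[0.509,-0.335,-0.010,0,0,-1.09,0.3],[0.509,-0.335,-0.010,0,0,-1.09,0.3]]'
python3 -c "
from h import *
to(566,-151,260,77.2)"
```

```text
clock: 0.65
eef_pos: [326.6, -416.9, 254.3]
tcp_rot: [-3.142, -0.0, 1.013]
contact_force: [1.5, -1.1, 0.6]
opening: 0.701
grasp_force: 0.0
t 0.65 pos [ 326.6 -416.9  254.3] yaw 58.0 shift m [ 0.3523  0.0622 -0.0057] turn [-0.000e+00 -1.000e-04 -3.348e-01] F [ 1.5 -1.1  0.6] open 0.701 grip 0.0
```

```bash
python3 -m crank '[[0.352,0.062,-0.006,0,0,-0.335,0.3],[0.352,0.062,-0.006,0,0,-0.335,0.3],[0.352,0.062,-0.006,0,0,-0.335,0.3],[0.352,0.062,-0.006,0,0,-0.335,0.3],[0.352,0.062,-0.006,0,0,-0.335,0.3]]' >/dev/null
python3 -c "
from h import *
to(566,-151,260,77.2)"
```

```text
t 1.15 pos [ 495.  -231.9  258.6] yaw 76.9 shift m [ 0.0949  0.0508 -0.0014] turn [ 0.      0.0001 -0.0055] F [ 0.3 -0.7 -0.1] open 0.702 grip 0.0
```

```bash
python3 -m crank '[[0.095,0.051,-0.001,0,0,-0.005,0.3],[0.095,0.051,-0.001,0,0,-0.005,0.3],[0.095,0.051,-0.001,0,0,-0.005,0.3],[0.095,0.051,-0.001,0,0,-0.005,0.3]]' >/dev/null
python3 -c "
from h import *
to(566,-151,260,77.2)
f=cams.grab_frame('wrist');cv2.imwrite('pics/w1.png',f['image'][:,:,::-1])
import pickle;pickle.dump(f,open('w1.pkl','wb'))
print(f['position'],f['orientation'])"
```

```text
t 1.55 pos [ 565.8 -151.4  259.1] yaw 77.3 shift m [ 0.0004  0.0001 -0.0009] turn [-0.0008  0.      0.0022] F [ 0.3 -0.6 -0.9] open 0.702 grip 0.0
[580.08365942 -85.54837925 382.63522153] [ 2.87008456e+00  1.49945055e-04 -2.23841804e-01]
```

View pics/w1.png

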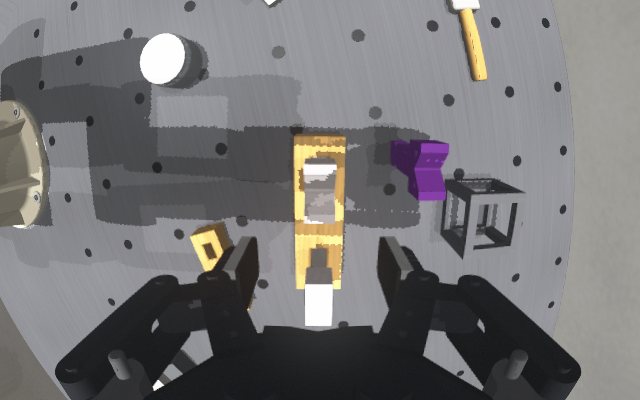

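```bash
python3 -c "
from h import *
import pickle
f=pickle.load(open('w1.pkl','rb'))
for n,p,z in (('V far lobe',(320,170),139),('V near lobe',(320,215),139),('flat',(318,305),139),('rack L top',(294,137),45),('rack R top',(346,137),45),('rack LL',(297,288),45),('rack far',(320,137),45)): print(n,onz(f,*p,z,True).round(1))
s=pickle.load(open('scene.pkl','rb'));print('flat sc',onz(s,252,120,139).round(),[proj(s,(x,y,45)) for x,y in [(566,-151),(541,-258)]])
"
```

```text
V far lobe [ 571.7 -130.9  139. ]
V near lobe [ 563.3 -168.   139. ]
flat [ 541.5 -256.3  139. ]
rack L top [ 548.9 -106.3   45. ]
rack R top [ 604.2 -118.8   45. ]
rack LL [ 506.5 -290.    45. ]
rack far [ 576.5 -112.7   45. ]
flat sc [ 547. -251.  139.] [(np.float64(287.7961462377259), np.float64(174.84618769897233)), (np.float64(256.10981053535164), np.float64(148.23804705762234))]
```

The wrist view shows the V-rest at (320,190), the flat rest at (318,305) and the purple one well off to the right at (425,170). The rack edges agree with the earlier fix, so I'll descend.

```bash
python3 -m crank '[[0.0,-0.0015,0.04,0,0,0,0.3],[0.0,-0.0015,0.08,0,0,0,0.3],[0.0,-0.0015,0.11,0,0,0,0.3],[0.0,-0.0015,0.13,0,0,0,0.3],[0.0,-0.0015,0.144,0,0,0,0.3]]'
python3 -m crank '[[0,0,0,0,0,0,0.3],[0,0,0,0,0,0,0.5],[0,0,0,0,0,0,0.7],[0,0,0,0,0,0,0.8],[0,0,0,0,0,0,0.8]]' 50
python3 -c "
from h import *
to(567,-151,115,77.2)"
```

```text
clock: 2.1
eef_pos: [561.9, -153.8, 114.0]
tcp_rot: [-3.139, 0.0, 1.345]
contact_force: [-0.0, -0.5, 0.0]
opening: 0.706
grasp_force: 0.0
clock: 2.6
eef_pos: [564.8, -152.8, 117.1]
tcp_rot: [3.139, 0.0, 1.347]
contact_force: [-0.1, -1.3, 7.0]
opening: 0.296
grasp_force: 50.5
t 2.6 pos [ 564.8 -152.8  117.1] yaw 77.2 shift m [0.0022 0.0017 0.0021] turn [ 0.0028  0.0004 -0.0003] F [-0.1 -1.3  7. ] open 0.296 grip 50.5
```

```bash
python3 -m crank '[[0,0,0,0,0,0,0.8],[0,0,0,0,0,0,0.8],[0,0,-0.005,0,0,0,0.8],[0,0,-0.01,0,0,0,0.8],[0,0,-0.02,0,0,0,0.8]]' 60
python3 -m crank '[[0,0,-0.02,0,0,0,0.8],[0,0,-0.045,0,0,0,0.8],[0,0,-0.07,0,0,0,0.8],[0,0,-0.095,0,0,0,0.8],[0,0,-0.115,0,0,0,0.8]]'
python3 -m crank '[[0,0,0,0,0,0,0.8],[0,0,0,0,0,0,0.8]]'
python3 -c "
from h import *
to(564,127.5,240,26.3)"
```

```text
clock: 3.1
eef_pos: [563.8, -152.3, 135.7]
tcp_rot: [-3.141, -0.0, 1.347]
contact_force: [1.4, -0.6, -2.6]
opening: 0.295
grasp_force: 59.2
clock: 3.6
eef_pos: [563.6, -152.3, 252.7]
tcp_rot: [3.141, 0.0, 1.347]
contact_force: [-0.9, -0.8, -2.4]
opening: 0.291
grasp_force: 59.5
clock: 3.8
eef_pos: [563.4, -152.3, 250.5]
tcp_rot: [-3.142, -0.0, 1.347]
contact_force: [-0.3, -1.0, -2.5]
opening: 0.294
grasp_force: 59.4
t 3.8 pos [ 563.4 -152.3  250.5] yaw 77.2 shift m [ 0.2729 -0.0616  0.0105] turn [-1.000e-04  0.000e+00  8.878e-01] F [-0.3 -1.  -2.5] open 0.294 grip 59.4
```

```bash
python3 -m crank '[[0.04,-0.009,0.002,0,0,0.13,0.8],[0.085,-0.019,0.004,0,0,0.27,0.8],[0.13,-0.029,0.006,0,0,0.41,0.8],[0.175,-0.040,0.008,0,0,0.55,0.8],[0.215,-0.049,0.01,0,0,0.69,0.8]]' >/dev/null
python3 -c "
from h import *
to(564,127.5,240,26.3)"
```

```text
t 4.3 pos [562.3  69.9 238.8] yaw 37.3 shift m [ 0.0362 -0.0448 -0.0013] turn [-0.0014  0.0027  0.1921] F [ 1.1 -0.1 -2.7] open 0.296 grip 59.4
```

```bash
python3 -m crank '[[0.012,-0.015,0,0,0,0.07,0.8],[0.025,-0.031,0,0,0,0.14,0.8],[0.036,-0.045,0,0,0,0.192,0.8],[0.036,-0.045,0,0,0,0.192,0.8],[0.036,-0.045,0,0,0,0.192,0.8]]' >/dev/null
python3 - <<'E'
from h import *
import pickle
to(564,127.5,240,26.3)
F={n:cams.grab_frame(n) for n in('scene','side','wrist')};pickle.dump(F,open('f2.pkl','wb'))
s,d,w=[F[n] for n in('scene','side','wrist')]
s2=cv2.resize(s['image'][130:280,320:480],(426,400),interpolation=cv2.INTER_CUBIC)
d2=cv2.resize(d['image'][160:310,220:360],(374,400),interpolation=cv2.INTER_CUBIC)
cv2.imwrite('pics/c2.png',np.hstack([s2,d2])[:,:,::-1]);cv2.imwrite('pics/w2.png',w['image'][:,:,::-1])
E
```

```text
t 4.8 pos [563.9 125.6 239.2] yaw 26.8 shift m [ 0.0009 -0.0017 -0.0008] turn [-0.0004  0.0026  0.0079] F [-0.8 -0.3 -2.4] open 0.293 grip 59.5
```

View pics/c2.png

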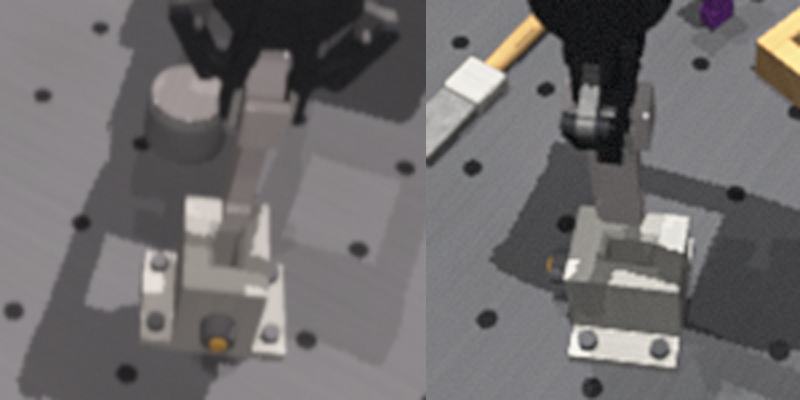

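View pics/w2.png

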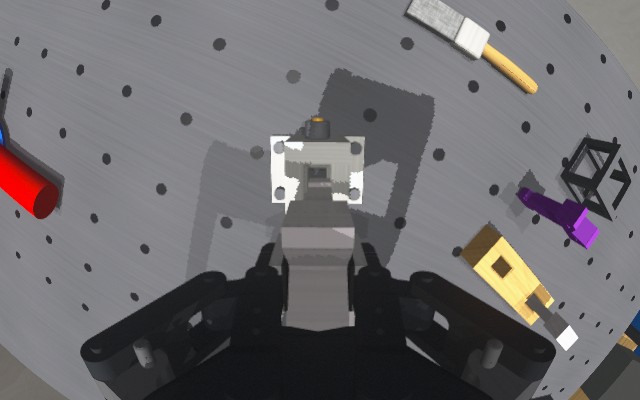

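The rest hangs over the slot. In the wrist view its far head edge is at about row 228, columns 283–355, and the slot mouth is at about (318,172). In the scene crop the lower edge of the head's +x face runs from (241,141) to (288,147). Next I'll cast these to find the offset in the hand.

```bash
python3 - <<'E'
from h import *
import pickle
F=pickle.load(open('f2.pkl','rb'));s,d,w=[F[n] for n in('scene','side','wrist')]
st=r.sense();c=st['eef_pos'];M=rot(st['tcp_rot'])
def q(n,p): print(n,p.round(1),'tool',(M.T@(p-c)).round(1))
for z in(262,):
  for u in(283,319,355): q('head far top',onz(w,u,228,z,True))
for z in (228,): 
  for u in(289,320,352): q('head far bottom',onz(w,u,203,z,True))
for a in((241,141),(288,147)): q('scene bot',onz(s,320+a[0]/2.6625,130+a[1]/2.6667,228))
for a in((249,96),(293,102)): q('scene top',onz(s,320+a[0]/2.6625,130+a[1]/2.6667,262))
for a in ((272,138),(364,138),(272,203),(364,203)): q('holder flange/w',onz(w,*a,12,True))
for a in ((285,143),(352,143)): q('holder top far',onz(w,*a,85,True))
q('slot far',onz(w,318,165,85,True))
g=w['image'];print(g[135:235:3,319].mean(1).round().astype(int).tolist())
E
python3 - <<'E'
import cv2
a=cv2.imread('pics/w2.png')[125:275,255:385]
cv2.imwrite('pics/w2c.png',cv2.resize(a,(520,600),interpolation=cv2.INTER_CUBIC))
E
```

```text
head far top [583.3 148.1 262. ] tool [ 27.2 -12.4 -22. ]
head far top [589.  136.8 262. ] tool [ 27.2   0.3 -22. ]
head far top [594.6 125.4 262. ] tool [ 27.1  13.  -22. ]
head far bottom [581.9 148.4 228. ] tool [ 26.1 -13.3  12. ]
head far bottom [588.2 135.8 228. ] tool [26.1  0.9 12. ]
head far bottom [594.7 122.6 228. ] tool [26.  15.6 12. ]
scene bot [591.3 128.  228. ] tool [25.4  9.2 12. ]
scene bot [579.6 154.4 228. ] tool [ 26.8 -19.6  12. ]
scene top [585.5 124.7 262. ] tool [ 18.7   9.6 -22. ]
scene top [575.3 148.8 262. ] tool [ 20.4 -16.6 -22. ]
holder flange/w [574.9 188.4  12. ] tool [ 38.  -52.1 228. ]
holder flange/w [621.7  94.6  12. ] tool [ 37.8  52.7 228. ]
holder flange/w [504.6 156.2  12. ] tool [-39.2 -54.8 228.1]
holder flange/w [553.7  57.9  12. ] tool [-39.5  55.  228.1]
holder top far [586.2 168.9  85. ] tool [ 39.3 -29.6 155. ]
holder top far [613.2 114.8  85. ] tool [ 39.2  30.9 155. ]
slot far [581.3 133.2  85. ] tool [1.89e+01 1.00e-01 1.55e+02]
[87, 79, 84, 164, 174, 170, 170, 171, 170, 167, 117, 81, 73, 74, 78, 94, 126, 126, 94, 92, 92, 88, 93, 94, 96, 94, 93, 92, 93, 94, 93, 129, 138, 137]
```

View pics/w2c.png

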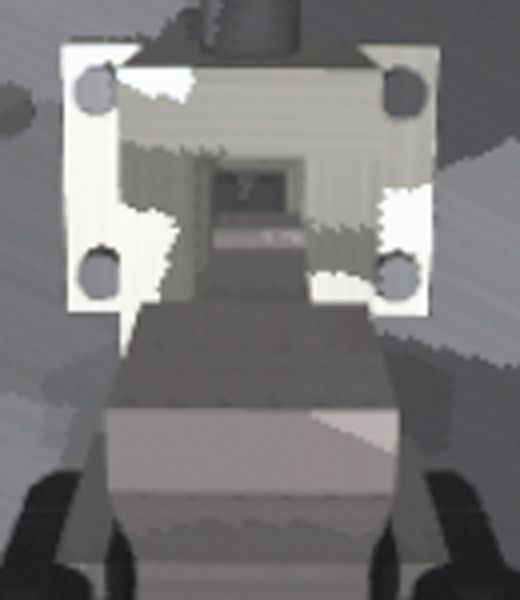

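```bash
cat > ck.py <<'E'
# print state; exit 1 when push (N above the held weight) exceeds argv[1]
import sys
from rig import r
s=r.sense();f=s['contact_force'];p=f[2]+2.4
print('t%.1f z %.1f push %.1f side %.1f %.1f grip %.0f xy %.1f %.1f'%(s['clock'],s['eef_pos'][2],p,f[0],f[1],s['grasp_force'],*s['eef_pos'][:2]))
sys.exit(abs(p)>float(sys.argv[1]))
E
C="python3 ck.py"
python3 -m crank '[[-0.002,0.0003,0.01,0,0,0,0.8],[-0.002,0.0003,0.022,0,0,0,0.8],[-0.002,0.0003,0.032,0,0,0,0.8],[-0.002,0.0003,0.037,0,0,0,0.8],[-0.002,0.0003,0.037,0,0,0,0.8]]' >/dev/null; $C 8 && 
python3 -m crank '[[0,0,0.001,0,0,0,0.8],[0,0,0.002,0,0,0,0.8],[0,0,0.003,0,0,0,0.8]]' >/dev/null && $C 8 &&
python3 -m crank '[[0,0,0.001,0,0,0,0.8],[0,0,0.002,0,0,0,0.8],[0,0,0.003,0,0,0,0.8]]' >/dev/null && $C 8 &&
python3 -m crank '[[0,0,0.001,0,0,0,0.8],[0,0,0.002,0,0,0,0.8],[0,0,0.003,0,0,0,0.8]]' >/dev/null && $C 8 &&
python3 -m crank '[[0,0,0.001,0,0,0,0.8],[0,0,0.002,0,0,0,0.8],[0,0,0.003,0,0,0,0.8]]' >/dev/null && $C 8 &&
python3 -m crank '[[0,0,0.001,0,0,0,0.8],[0,0,0.002,0,0,0,0.8],[0,0,0.003,0,0,0,0.8]]' >/dev/null && $C 8
```

```text
t5.5 z 202.3 push 0.4 side 0.3 0.0 grip 59 xy 562.5 124.3False
```

```bash
sed -i 's/sys.exit(\(.*\))$/sys.exit(int(\1))/' ck.py
C="python3 ck.py"
python3 -m crank '[[0,0,0.001,0,0,0,0.8],[0,0,0.002,0,0,0,0.8],[0,0,0.003,0,0,0,0.8]]' >/dev/null && $C 8 &&
python3 -m crank '[[0,0,0.001,0,0,0,0.8],[0,0,0.002,0,0,0,0.8],[0,0,0.003,0,0,0,0.8]]' >/dev/null && $C 8 &&
python3 -m crank '[[0,0,0.001,0,0,0,0.8],[0,0,0.002,0,0,0,0.8],[0,0,0.003,0,0,0,0.8]]' >/dev/null && $C 8 &&
python3 -m crank '[[0,0,0.001,0,0,0,0.8],[0,0,0.002,0,0,0,0.8],[0,0,0.003,0,0,0,0.8]]' >/dev/null && $C 8 &&
python3 -m crank '[[0,0,0.001,0,0,0,0.8],[0,0,0.002,0,0,0,0.8],[0,0,0.003,0,0,0,0.8]]' >/dev/null && $C 8
```

```text
t5.8 z 200.9 push -0.2 side 0.7 -0.5 grip 59 xy 563.4 124.6
t6.0 z 197.6 push -0.7 side -0.5 -0.0 grip 59 xy 563.2 124.6
t6.3 z 194.5 push 0.0 side -0.1 0.2 grip 59 xy 563.2 124.6
t6.7 z 192.8 push 19.6 side -4.5 1.9 grip 62 xy 563.6 125.1
```

Contact came at z 193 with a sideways push of about -3 N in both tool x and tool y, so the foot is on the mouth chamfer. I'll back up and shift slightly in the direction of that push.

```bash

C="python3 ck.py"
python3 -m crank '[[0,0,-0.002,0,0,0,0.8],[-0.0004,-0.0008,-0.004,0,0,0,0.8],[-0.0004,-0.0008,-0.004,0,0,0,0.8]]' >/dev/null ; $C 8 &&
python3 -m crank '[[0,0,0.001,0,0,0,0.8],[0,0,0.002,0,0,0,0.8],[0,0,0.002,0,0,0,0.8]]' >/dev/null && $C 8 &&
python3 -m crank '[[0,0,0.001,0,0,0,0.8],[0,0,0.002,0,0,0,0.8],[0,0,0.002,0,0,0,0.8]]' >/dev/null && $C 8 &&
python3 -m crank '[[0,0,0.001,0,0,0,0.8],[0,0,0.001,0,0,0,0.8]]' >/dev/null && $C 8 &&
python3 -m crank '[[0,0,0.001,0,0,0,0.8],[0,0,0.001,0,0,0,0.8]]' >/dev/null && $C 8 &&
python3 -m crank '[[0,0,0.001,0,0,0,0.8],[0,0,0.001,0,0,0,0.8]]' >/dev/null && $C 8 &&
python3 -m crank '[[0,0,0.001,0,0,0,0.8],[0,0,0.001,0,0,0,0.8]]' >/dev/null && $C 8 
python3 -c "
from h import *
to(563.5,125,190,26.8);M=rot(r.sense()['tcp_rot']);s=r.sense();print(M.T@s['contact_force'],M.T@s['wrist_torque'])"
```

```text
t7.0 z 195.6 push -0.1 side -0.1 0.6 grip 59 xy 562.4 125.0
t7.2 z 193.3 push -0.1 side -0.3 0.2 grip 60 xy 562.3 125.1
t7.5 z 191.4 push 0.4 side -0.3 2.7 grip 59 xy 562.3 125.3
t7.8 z 190.3 push 0.3 side -1.4 2.5 grip 59 xy 562.2 125.2
t8.0 z 189.4 push -0.7 side -0.8 3.1 grip 59 xy 562.3 125.2
t8.2 z 188.5 push 0.5 side -0.9 3.8 grip 59 xy 562.3 125.2
t8.3 z 187.5 push 0.3 side -2.0 2.9 grip 59 xy 562.3 125.2
t 8.35 pos [562.3 125.2 187.5] yaw 26.6 shift m [ 0.0009  0.0007 -0.0025] turn [-0.0002  0.0001 -0.003 ] F [-2.   2.9 -2.1] open 0.297 grip 59.4
[-0.46206157 -3.52966266  2.05517535] [ 1.14632124 -0.00549755  0.00846369]
```

```bash

C="python3 ck.py"
python3 -m crank '[[0,-0.0004,0.001,0,0,0,0.8],[0,-0.0004,0.002,0,0,0,0.8]]' >/dev/null ; $C 8 &&
python3 -m crank '[[0,0,0.001,0,0,0,0.8],[0,0,0.002,0,0,0,0.8]]' >/dev/null && $C 8 &&
python3 -m crank '[[0,0,0.001,0,0,0,0.8],[0,0,0.002,0,0,0,0.8]]' >/dev/null && $C 8 &&
python3 -m crank '[[0,0,0.001,0,0,0,0.8],[0,0,0.002,0,0,0,0.8]]' >/dev/null && $C 8 &&
python3 -m crank '[[0,0,0.001,0,0,0,0.8],[0,0,0.002,0,0,0,0.8]]' >/dev/null && $C 8 &&
python3 -m crank '[[0,0,0.001,0,0,0,0.8],[0,0,0.002,0,0,0,0.8]]' >/dev/null && $C 8 &&
python3 -m crank '[[0,0,0.001,0,0,0,0.8],[0,0,0.002,0,0,0,0.8]]' >/dev/null && $C 8 
python3 -c "
from h import *
M=rot(r.sense()['tcp_rot']);s=r.sense();print(M.T@s['contact_force'],M.T@s['wrist_torque'])"
```

```text
t8.6 z 185.5 push 1.9 side -2.1 2.7 grip 60 xy 562.3 125.4
t8.8 z 183.5 push 2.0 side -0.7 3.0 grip 60 xy 562.3 125.4
t8.9 z 181.5 push 1.5 side -1.3 3.2 grip 60 xy 562.3 125.4
t9.2 z 179.5 push 1.9 side -1.9 2.7 grip 60 xy 562.3 125.4
t9.3 z 177.5 push 1.3 side -1.7 1.7 grip 60 xy 562.3 125.4
t9.6 z 175.5 push 0.9 side -1.2 1.1 grip 60 xy 562.3 125.4
t9.8 z 173.5 push 1.3 side -0.7 1.3 grip 60 xy 562.3 125.4
[-0.01901971 -1.44786758  1.05527165] [ 0.54932458 -0.04834189 -0.00816231]
```

```bash

C="python3 ck.py"
python3 -m crank '[[0,0,0.001,0,0,0,0.8],[0,0,0.002,0,0,0,0.8]]' >/dev/null ; $C 14 &&
python3 -m crank '[[0,0,0.001,0,0,0,0.8],[0,0,0.002,0,0,0,0.8]]' >/dev/null && $C 14 &&
python3 -m crank '[[0,0,0.001,0,0,0,0.8],[0,0,0.002,0,0,0,0.8]]' >/dev/null && $C 14 &&
python3 -m crank '[[0,0,0.001,0,0,0,0.8],[0,0,0.002,0,0,0,0.8]]' >/dev/null && $C 14 &&
python3 -m crank '[[0,0,0.001,0,0,0,0.8],[0,0,0.002,0,0,0,0.8]]' >/dev/null && $C 14 &&
python3 -m crank '[[0,0,0.001,0,0,0,0.8],[0,0,0.002,0,0,0,0.8]]' >/dev/null && $C 14 &&
python3 -m crank '[[0,0,0.001,0,0,0,0.8],[0,0,0.002,0,0,0,0.8]]' >/dev/null && $C 14 &&
python3 -m crank '[[0,0,0.001,0,0,0,0.8],[0,0,0.002,0,0,0,0.8]]' >/dev/null && $C 14
```

```text
t9.9 z 171.5 push 1.2 side -1.0 1.4 grip 60 xy 562.3 125.4
t10.2 z 169.5 push 1.3 side -1.9 1.3 grip 60 xy 562.3 125.4
t10.3 z 167.7 push 7.5 side -3.8 0.5 grip 60 xy 562.1 125.3
t10.6 z 166.0 push 10.7 side -6.6 0.0 grip 61 xy 561.7 125.2
t10.8 z 164.0 push 9.8 side -4.5 -0.3 grip 61 xy 561.7 125.2
t10.9 z 161.8 push 7.3 side -4.4 1.0 grip 61 xy 561.7 125.2
t11.2 z 159.5 push 5.6 side -4.5 -0.8 grip 60 xy 561.7 125.2
t11.3 z 157.3 push 4.2 side -4.8 -1.1 grip 60 xy 561.8 125.3
```

```bash

C="python3 ck.py"
python3 -m crank '[[0,0,0.001,0,0,0,0.8],[0,0,0.002,0,0,0,0.8]]' >/dev/null ; $C 14 &&
python3 -m crank '[[0,0,0.001,0,0,0,0.8],[0,0,0.002,0,0,0,0.8]]' >/dev/null && $C 14 &&
python3 -m crank '[[0,0,0.001,0,0,0,0.8],[0,0,0.002,0,0,0,0.8]]' >/dev/null && $C 14 &&
python3 -m crank '[[0,0,0.001,0,0,0,0.8],[0,0,0.002,0,0,0,0.8]]' >/dev/null && $C 14 &&
python3 -m crank '[[0,0,0.0005,0,0,0,0.8],[0,0,0.001,0,0,0,0.8]]' >/dev/null && $C 14 &&
python3 -m crank '[[0,0,0.0005,0,0,0,0.8],[0,0,0.001,0,0,0,0.8]]' >/dev/null && $C 14 &&
python3 -m crank '[[0,0,0.0005,0,0,0,0.8],[0,0,0.001,0,0,0,0.8]]' >/dev/null && $C 14
```

```text
t11.6 z 155.2 push 4.9 side -4.8 -0.4 grip 60 xy 561.8 125.2
t11.8 z 153.2 push 5.3 side -4.9 -1.8 grip 60 xy 561.8 125.2
t11.9 z 151.2 push 5.6 side -5.1 -1.5 grip 60 xy 561.8 125.2
t12.2 z 149.2 push 5.1 side -5.4 -1.3 grip 60 xy 561.7 125.2
t12.3 z 148.1 push 5.3 side -4.1 -1.4 grip 60 xy 561.7 125.2
t12.6 z 147.2 push 4.1 side -4.5 -0.8 grip 60 xy 561.7 125.2
t12.8 z 146.1 push 3.7 side -4.7 -0.9 grip 60 xy 561.7 125.2
```

```bash

C="python3 ck.py"
python3 -m crank '[[0,0,0.0005,0,0,0,0.8],[0,0,0.001,0,0,0,0.8]]' >/dev/null ; $C 9 &&
python3 -m crank '[[0,0,0.0005,0,0,0,0.8],[0,0,0.001,0,0,0,0.8]]' >/dev/null && $C 9 &&
python3 -m crank '[[0,0,0.0005,0,0,0,0.8],[0,0,0.001,0,0,0,0.8]]' >/dev/null && $C 9 &&
python3 -m crank '[[0,0,0.0005,0,0,0,0.8],[0,0,0.001,0,0,0,0.8]]' >/dev/null && $C 9 &&
python3 -m crank '[[0,0,0.0005,0,0,0,0.8],[0,0,0.0005,0,0,0,0.8]]' >/dev/null && $C 9 &&
python3 -m crank '[[0,0,0.0005,0,0,0,0.8],[0,0,0.0005,0,0,0,0.8]]' >/dev/null && $C 9 &&
python3 -m crank '[[0,0,0.0005,0,0,0,0.8],[0,0,0.0005,0,0,0,0.8]]' >/dev/null && $C 9 &&
python3 -m crank '[[0,0,0.0005,0,0,0,0.8],[0,0,0.0005,0,0,0,0.8]]' >/dev/null && $C 9
```

```text
t12.9 z 145.0 push 2.1 side -3.9 -1.0 grip 60 xy 561.7 125.2
t13.2 z 144.0 push -0.1 side -5.8 -1.5 grip 60 xy 561.7 125.3
t13.3 z 143.1 push 0.2 side -4.5 -1.3 grip 59 xy 561.8 125.3
t13.6 z 142.1 push -1.6 side -5.3 -1.7 grip 59 xy 561.8 125.3
t13.8 z 141.5 push -5.2 side -3.9 -0.1 grip 59 xy 561.8 125.3
t13.9 z 141.2 push -5.3 side -5.2 -1.3 grip 59 xy 561.9 125.4
t14.2 z 140.8 push -4.9 side -4.1 -1.3 grip 59 xy 561.9 125.4
t14.3 z 140.6 push -1.7 side -4.8 -0.9 grip 59 xy 562.3 125.4
```

```bash

C="python3 ck.py"
python3 -m crank '[[0,0,0.0005,0,0,0,0.8],[0,0,0.0005,0,0,0,0.8]]' >/dev/null ; $C 9 &&
python3 -m crank '[[0,0,0.0005,0,0,0,0.8],[0,0,0.0005,0,0,0,0.8]]' >/dev/null && $C 9 &&
python3 -m crank '[[0,0,0.0005,0,0,0,0.8],[0,0,0.0005,0,0,0,0.8]]' >/dev/null && $C 9 &&
python3 -m crank '[[0,0,0.0005,0,0,0,0.8],[0,0,0.0005,0,0,0,0.8]]' >/dev/null && $C 9 &&
python3 -m crank '[[0,0,0.0005,0,0,0,0.8],[0,0,0.0005,0,0,0,0.8]]' >/dev/null && $C 9 &&
python3 -m crank '[[0,0,0.0005,0,0,0,0.8],[0,0,0.0005,0,0,0,0.8]]' >/dev/null && $C 9 &&
python3 -m crank '[[0,0,0.0005,0,0,0,0.8],[0,0,0.0005,0,0,0,0.8]]' >/dev/null && $C 9 &&
python3 -m crank '[[0,0,0.0005,0,0,0,0.8],[0,0,0.0005,0,0,0,0.8]]' >/dev/null && $C 9
```

```text
t14.6 z 140.6 push 2.1 side -4.7 -1.8 grip 60 xy 562.5 125.4
t14.8 z 140.6 push 5.7 side -6.7 -2.4 grip 60 xy 562.9 125.4
t14.9 z 140.6 push 8.9 side -5.9 -3.1 grip 61 xy 563.3 125.4
t15.2 z 140.5 push 13.4 side -7.3 -2.9 grip 62 xy 563.4 125.5
```

The push fell to -5 N (the click), then rose with z held at 140.6, 28 mm below first ball contact, which is what the geometry predicts for the stop. I'll ease the push off and let go.

```bash

C="python3 ck.py"
python3 -m crank '[[0,0,-0.0008,0,0,0,0.8],[0,0,-0.0014,0,0,0,0.8],[0,0,-0.0014,0,0,0,0.8]]' >/dev/null ; $C 9 &&
python3 -m crank '[[0,0,0,0,0,0,0.65],[0,0,0,0,0,0,0.5],[0,0,0,0,0,0,0.3],[0,0,0,0,0,0,0.3]]' 20 && $C 9
```

```text
t15.4 z 140.6 push 2.7 side -3.6 -3.0 grip 60 xy 563.0 125.4
clock: 15.85
eef_pos: [562.9, 125.7, 140.3]
tcp_rot: [3.141, -0.001, 0.465]
contact_force: [0.8, 0.1, 0.6]
opening: 0.7
grasp_force: 0.0
t15.8 z 140.3 push 3.0 side 0.8 0.1 grip 0 xy 562.9 125.7
```

```bash

python3 -m crank '[[0,0,0,0,0,0,0.3],[0,0,-0.02,0,0,0,0.3],[0,0,-0.05,0,0,0,0.3],[0,0,-0.09,0,0,0,0.3],[0,0,-0.12,0,0,0,0.3]]'
python3 -m crank '[[0,0,0,0,0,0,0.3],[-0.04,0,-0.01,0,0,0,0.3],[-0.09,0,-0.02,0,0,0,0.3],[-0.13,0,-0.02,0,0,0,0.3],[-0.13,0,-0.02,0,0,0,0.3]]'
python3 - <<'E'
from h import *
s,d,w=[cams.grab_frame(n) for n in('scene','side','wrist')]
s2=cv2.resize(s['image'][130:280,320:480],(426,400),interpolation=cv2.INTER_CUBIC)
d2=cv2.resize(d['image'][160:310,220:360],(374,400),interpolation=cv2.INTER_CUBIC)
cv2.imwrite('pics/c3.png',np.hstack([s2,d2])[:,:,::-1])
u=np.array([np.cos(np.radians(26.5)),np.sin(np.radians(26.5))]);c=np.array([564,127.3])
for a in(25,-25):
  p=[*(c+a*u),0]
  for z in(159,164,169): p[2]=z; q=proj(s,p);k=proj(d,p);print(a,z,'scene crop',round((q[0]-320)*2.66),round((q[1]-130)*2.667),'side crop',round(426+(k[0]-220)*2.67),round((k[1]-160)*2.667))
E
```

```text
clock: 16.35
eef_pos: [562.7, 125.6, 262.1]
tcp_rot: [3.141, -0.001, 0.465]
contact_force: [0.7, 0.2, -0.0]
opening: 0.703
grasp_force: 0.0
clock: 16.85
eef_pos: [441.5, 65.6, 279.1]
tcp_rot: [-3.141, 0.003, 0.464]
contact_force: [-0.5, 1.2, 0.3]
opening: 0.698
grasp_force: 0.0
25 159 scene crop 242 210 side crop 583 188
25 164 scene crop 244 205 side crop 582 184
25 169 scene crop 245 201 side crop 582 180
-25 159 scene crop 242 152 side crop 659 196
-25 164 scene crop 244 147 side crop 659 191
-25 169 scene crop 245 142 side crop 659 187
```

View pics/c3.png

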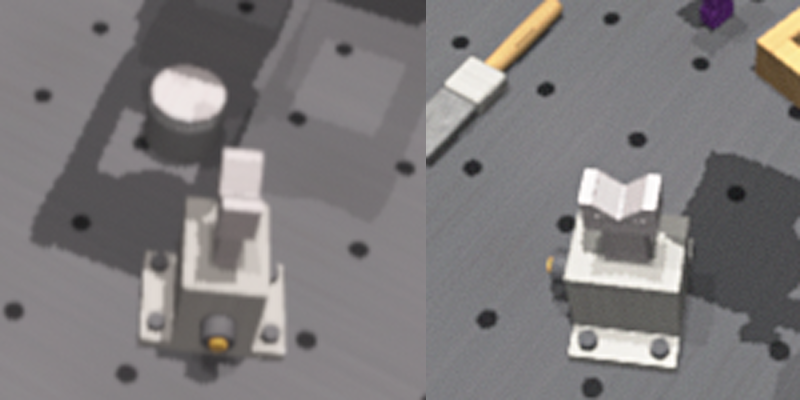

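The rest stands upright and level in the holder, with its head top at about 164 mm as the contact height predicted: scene crop (243,150–205), side crop (582–659,~185). The gripper is clear of it.

```bash
python3 -m crank '[[0,0,0,0,0,0,0.3],[0,0,0,0,0,0,0.3],[0,0,0,0,0,0,0.3]]' >/dev/null; python3 -c "
from rig import sign_off
print(sign_off())"
```

```text
the job is handed in; nothing more can be done
None
```

The V-topped rest was pushed past the ball until it clicked and now sits on the stop, released, and the job is handed in at about 17 s. The peak push was about 13 N on the stop and about 20 N on the slot's mouth on the first try.

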